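# Load a slide holder under the spring clip of a reading stage

## Task

Press the red bar of the spring clip down with one fingertip and, keeping it held down, use the other fingertip to push the blue slide holder along its channel under the raised jaw until it is fully home against the back stop; only then let the bar up so that the clip clamps the holder, and move clear. Only press and push: the holder must stay flat in its channel, never picked up, and everything else on the bench stays where it is.

Things in the scene. Friction and masses are not known exactly. Their poses are not given: they have to be found in the camera images.
- stage: reading stage fixed to the bench: grey block, aluminium deck 30 mm above the bench. Origin at bench height below where the holder's centre must end; x runs along the channel in the pushing direction (to the back stop), y towards the red bar, z up. In this frame (mm) the deck spans x -130 to 45, y -42 to 44; the clip's hinge line is parallel to x at y 34, z 44, on three posts 18 mm above the deck at x -98, -30, 30
- home (a point): where the holder's centre is when fully home: 35 mm above the bench over the stage's origin; same axes as the stage. The channel lies between two black guides 5 mm high above the deck, inner faces at stage y -21.5 and 21.5 mm, from stage x -98 to 33 mm, open at the front (-x) end; the back stop is a black cross bar 9 mm high, its front face at stage x = 25 mm
- holder_centre (a point): centre of the blue slide holder: a loose flat plate 50 mm (its x, along the channel) x 40 mm x 10 mm thick, about 40 g, slippery plastic, white label on top, flat in the channel before the jaw. It starts 40 to 65 mm short of home (stage x -40 to -65 mm); the face to push is its -x end, 25 mm from the centre, 30 to 40 mm above the bench
- holder: the same blue slide holder; origin at the centre of its underside, x along its 50 mm length, z up
- clip (a joint): angle of the spring clip (rad): 0 shut (jaw's lip 1 mm above the deck, blocking the channel), 0.44 bar fully pressed (lip about 16 mm above the deck). The lip rests on the holder at about 0.22 when clamping it; keep above 0.32 to slide the holder in. It springs back by itself; the bar takes about 2 N at first to 7 N fully pressed
- clip_pivot (a point): the spring clip; this point is on the hinge line at stage x = 0, y = 34, z = 44 mm. Steel jaw 12 mm wide along stage x, centred at x = 0, reaching over the channel from the hinge to y = -12 mm
- bar_mid (a point): top of the clip's round red bar, half-way along: 16 mm diameter, 145 mm long, parallel to the channel, stage x -135 to 10 mm. Shut, its axis is at stage y 68, z 40 mm (top 48 above the bench); fully pressed y 63, z 26 (top 34, so a level fingertip over the channel is 4 mm clear of the deck and 6 mm below the holder's top). Slippery: a fingertip slides along it while pressing
- spare_centre (a point): spare holder, same shape as the blue one but yellow (50 x 40 x 10 mm), lying on the bench beside the stage; bystander. Point: its centre
- vial: small capped vial, 26 mm diameter, 50 mm tall, red cap, standing beside the stage; bystander. Origin: centre of its underside
- jar: small amber jar with white cap, 38 mm diameter, 52 mm tall, standing to the left of the stage beyond the bar; bystander. Origin: centre of its underside
- eraser: orange block 50 x 24 x 14 mm lying behind the stage's back stop; bystander. Origin: centre of its underside
- beaker: open glass beaker, 70 mm diameter, 90 mm tall; bystander. Origin: centre of its underside
- bottle: white bottle with blue cap, 60 mm diameter, 130 mm tall; bystander. Origin: centre of its underside
- canister: clear jar with green cap, 60 mm diameter, 90 mm tall; bystander. Origin: centre of its underside
Things that resemble listed ones, but are neither listed nor needed, are in the scene too. Several things have the shape of the holder; the one meant has the colours described above. Of the things that look like the stage, take the one that is farthest to the robot's right at the start.

How it is judged:
By the outcome, as a careful person would: the job done as asked, in the order asked, and still so for the second after the job is handed in, with the robot touching nothing.
It also fails if it takes over 42 s, if anything falls off the work surface, if the arm or the gripper's body presses on something with over 40 N, if the wrist force passes 120 N, or if a joint passes its speed limit or range.

## Robot

A 7-joint arm with a two-finger parallel gripper is mounted at the origin on the work surface. World frame = base frame: x ahead of the robot, y to its left, z up, the work surface at z = 0. Lengths are in m, angles in rad, forces in N, time in s.
With the tool pointing down it reaches from about 0.4 to 0.85 m from the base axis. Payload 6.9 kg.
Tool frame: the origin (TCP) lies midway between the tips of the shut fingers; the grasp point (between the pads) lies behind it (ctrl.pinch_z is the z of the grasp point in the tool frame, in m); z points along the fingers, y is the direction in which the jaws open and shut (so a half turn about z gives the same grasp; the last joint's range is limited). The gripper opens to 85 mm and grips with 20 to 120 N. Pads are 22 mm wide; open, the fingers measure 114 mm over their backs; the gripper's body (76 mm by 85 mm) begins 54 mm behind the grasp point. The pads swing forward as they close: fully open they stand 13 mm farther back than shut.
Start: joints at [-1.177, 0.507, -0.238, 1.5, 0.126, 1.149, -0.155], TCP at [0.178, 0.599, 0.209] pointing down, gripper open.
Joint ranges: [-3.08, 3.08], [-0.24, 2.05], [-1.43, 1.35], [0, 2.5], [-1.52, 4.66], [0.17, 1.96], [-2.89, 2.89]. Speed limits (rad/s): [2.39, 2.39, 3.14, 3.14, 3.14, 3.14, 3.14].

## Interface

Orientations are given as a unit quaternion [w, x, y, z].
In Python, from station import ctrl, get_state, vision, ticket, models gives the robot as it stands. Calls block until the motion is done:
- ctrl.movep(position, orientation): joint-space move of the TCP to a pose.
- ctrl.movel(position, frame=None, max_speed=0.15): straight line of the TCP; frame=None keeps the orientation; max_speed is the mean speed in m/s.
- ctrl.set_joints(angles): joint-space move.
- ctrl.ungrasp() and ctrl.close_gripper(force=None): open the fingers fully, or close them until they stop; force is the grip in N (None keeps the last).
- ctrl.pause(seconds).
- ctrl.ik(position, orientation): joint angles nearest the present ones, or None.
- get_state(): the state.
- vision.grab_frame(name): name is "scene" or "top" or "wrist"; returns (picture, depth): 480x640x3 uint8, blue, green, red; 480x640 float32, m along the optical axis (not along the pixel's ray), 0 where there is no reading.
- vision.camera_info(name): a dict with "mtx" (3x3 intrinsics, pixels), "R" (3x3) and "t" (3): a world point X has camera coordinates R X + t; the wrist camera has in their place "hand_eye" (4x4, takes a point from camera to tool coordinates, whose origin is the TCP and whose axes are the flange's). Camera axes: x right, y down, z forward; pixel columns grow to the right and rows downward; lengths in m; the calibration is good to about 2 mm. A picture is of the moment at which its call begins: read the wrist's pose just before it. camera_info takes no time and is no camera call.
A pose or a line that the arm cannot do raises ctrl.Unreachable and nothing moves.
- ticket.close_job(): hands the job in, once; it reports no verdict.
Trained networks look in the newest picture that a camera, given by its name, has taken for a name from the list of things; names that differ only in an ending like _2 or _b are one class to them, and where a whole thing is asked for, a point or a joint stands for the part that bears it (a point fixed in the world has none). Each returns a list of dicts, best first, with "p" (0 to 1); they miss things now and then, are a little off and sometimes report something else, mostly with a low value. They report only what shows in the picture. A call takes as long as a camera call. They do not tell look-alikes from the thing itself.
- models.recognise(camera, target): "point" ([column, row] in pixels, amid what is visible of it).
- models.masks_of(camera, target): "mask" (480x640 bool, what is visible of it) and "point" ([column, row] in pixels, amid what is visible of it).
The state is a dict: "time": time; "qpos": joint angles; "qd": joint speeds; "tau": joint torques, N m; "tcp_pos": TCP position; "eef_rot": TCP orientation; "contact_force": force on the tool from outside, world axes, zero at the start; "wrist_torque": the same for the moment, N m; "width": finger opening in m.
Only numpy, scipy, OpenCV 4.12 (cv2) and the standard library are available. Lean on these libraries where they do the work, as an engineer would, in place of code of your own. Each camera call takes 0.05 s, during which the arm holds its last target. There are 200 camera calls.

## Working session

There is one attempt and no reset: what is moved stays moved. The work goes in short steps, each a Python script; the robot and the scene stay as the last script left them, time stands still between calls to the robot, and variables do not carry over. Pictures are saved under pics/ and viewed, about 8 in all and at most 12, crops included, and the job is handed in when it is done.

```bash
ls; mkdir -p pics; python3 - <<'E'
from station import ctrl,get_state,vision,models
import cv2
print(get_state()); print(ctrl.pinch_z)
for n in ("scene","top"):
    p,d=vision.grab_frame(n); cv2.imwrite(f"pics/{n}0.png",p)
    i=vision.camera_info(n); print(n,i)
    for t in ("stage","holder_centre","bar_mid","clip_pivot"):
        print(n,t,[(r["point"],round(r["p"],2)) for r in models.recognise(n,t)][:5])
E
```

```text
pics
{'time': 0.0, 'qpos': array([-1.17650302,  0.50834474, -0.23751942,  1.5011562 ,  0.12569516,
        1.1488865 , -0.15479598]), 'qd': array([-0.00025487,  0.00177159, -0.00049846, -0.00222521, -0.00080506,
        0.00135953,  0.001244  ]), 'tau': array([ 7.92122974e-04, -6.20595217e+01, -2.18689419e+00, -2.49643332e+01,
        1.26327993e-02,  1.22644575e-02,  1.40965405e-06]), 'tcp_pos': array([0.17791689, 0.5985666 , 0.20811717]), 'eef_rot': array([-1.14316903e-04,  1.43886761e-01,  9.89593747e-01, -8.95758314e-04]), 'contact_force': array([ 0.05059504, -0.10169415, -0.02312515]), 'wrist_torque': array([ 0.04637144, -0.03789463, -0.0194856 ]), 'width': 0.08539559465187492}
-0.0187
scene {'mtx': array([[471.15989168,   0.        , 315.61232502],
       [  0.        , 471.15989168, 240.11411947],
       [  0.        ,   0.        ,   1.        ]]), 'R': array([[-0.16599203,  0.98598165, -0.01693632],
       [ 0.65159692,  0.09677418, -0.75236708],
       [-0.74018113, -0.13592259, -0.65852634]]), 't': array([ 0.07428013, -0.30570875,  1.44234092])}
scene stage [([325.7, 263.4
[... 175 characters left out ...]
 0.94), ([448.5, 206.4], 0.61)]
top {'mtx': array([[531.55119123,   0.        , 319.29712663],
       [  0.        , 531.55119123, 240.93054115],
       [  0.        ,   0.        ,   1.        ]]), 'R': array([[ 0.01864716, -0.99977352,  0.01025639],
       [-0.9953573 , -0.01953164, -0.09424628],
       [ 0.09442526, -0.00845134, -0.99549608]]), 't': array([-0.011335  ,  0.55047421,  1.42937462])}
top stage [([224.1, 310.3], 0.78), ([301.3, 247.6], 0.65)]
top holder_centre [([370.4, 270.4], 0.82), ([309.5, 236.5], 0.66), ([304.5, 245.3], 0.62)]
top bar_mid [([291.2, 249.8], 0.98), ([200.9, 316.8], 0.75), ([153.5, 208.3], 0.18)]
top clip_pivot [([200.8, 309.2], 0.88), ([290.2, 249.8], 0.7)]
```

View pics/top0.png

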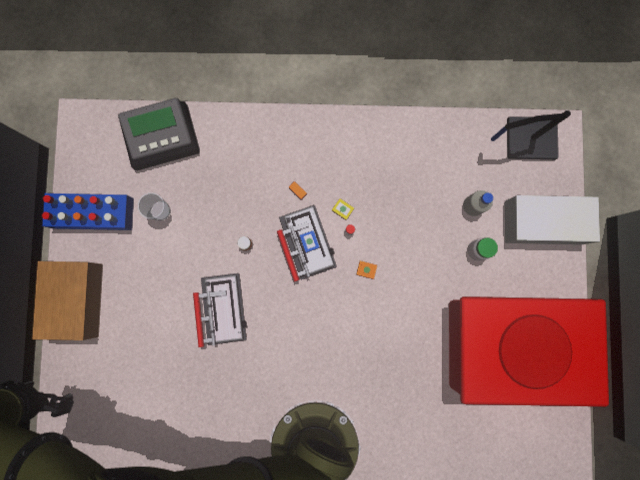

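View pics/scene0.png

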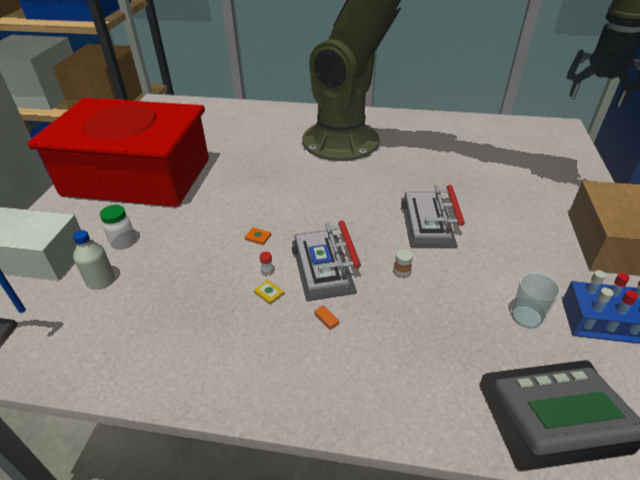

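The wanted stage is the right-hand one, at about (305,243) in the top view, with the blue holder at (309,240). Its +x points away from the robot and the bar is on its left. I'll fit its pose from the top and scene pictures first.

```bash
cat > h.py <<'E'
from station import ctrl,get_state,vision,models
import cv2,numpy as np
from scipy.spatial.transform import Rotation as Rn
def cam(n,st=None):
    i=vision.camera_info(n)
    if n!="wrist": R,t=i["R"],i["t"]
    else:
        q=st["eef_rot"]; Rw=Rn.from_quat([q[1],q[2],q[3],q[0]]).as_matrix()
        H=np.eye(4);H[:3,:3]=Rw;H[:3,3]=st["tcp_pos"]; T=np.linalg.inv(H@i["hand_eye"]); R,t=T[:3,:3],T[:3,3]
    return i["mtx"],R,t
def onplane(c,px,z):
    K,R,t=c; o=-R.T@t; d=R.T@np.linalg.solve(K,[px[0],px[1],1.]); return o+d*(z-o[2])/d[2]
def cloud(c,d):
    K,R,t=c; v,u=np.mgrid[:480,:640]; p=np.stack([(u-K[0,2])/K[0,0]*d,(v-K[1,2])/K[1,1]*d,d],-1)
    return (p-t)@R
def proj(c,X):
    K,R,t=c; p=(np.atleast_2d(X)@R.T+t)@K.T; return p[:,:2]/p[:,2:]
def quat(psi):  # tool down, tool y axis at world yaw psi
    y=np.array([np.cos(psi),np.sin(psi),0]); z=np.array([0,0,-1.]); M=np.stack([np.cross(y,z),y,z],1)
    q=Rn.from_matrix(M).as_quat(); return np.array([q[3],*q[:3]])
E
python3 - <<'E'
from h import *
p,d=vision.grab_frame("top"); c=cam("top"); P=cloud(c,d)
h=cv2.cvtColor(p,cv2.COLOR_BGR2HSV)
roi=np.zeros(d.shape,bool); roi[195:290,265:345]=1
red=roi&((h[...,0]<6)|(h[...,0]>174))&(h[...,1]>150)&(P[...,2]>.02)
blue=roi&(h[...,0]>100)&(h[...,0]<130)&(h[...,1]>120)
for n,m in(("red",red),("blue",blue)):
    ys,xs=np.where(m); X=P[m]; print(n,m.sum(),xs.mean(),ys.mean(),np.median(X,0),X.min(0),X.max(0))
X=P[red][:,:2]; X=X-X.mean(0); print(np.degrees(np.arctan2(*np.linalg.svd(X)[2][0][::-1])))
print(vision.camera_info("wrist"))
for yaw in(-115,-90,-65,65,90,115): print(yaw,ctrl.ik([.42+.0,.02,.3],quat(np.radians(yaw))))
E
```

```text
red 242 287.4917355371901 255.1404958677686 [0.50878374 0.08523757 0.04690302] [0.4422036  0.05460746 0.03732045] [0.57678837 0.11141739 0.05704527]
blue 124 309.008064516129 241.33870967741936 [0.54819946 0.02676945 0.04022252] [0.41316081 0.00249182 0.03280893] [0.57564393 0.05189857 1.47493324]
-159.42744124748612
{'mtx': array([[401.70711052,   0.        , 312.46246006],
       [  0.        , 401.70711052, 242.03452356],
       [  0.        ,   0.        ,   1.        ]]), 'hand_eye': array([[ 4.23854976e-04, -9.63639716e-01, -2.67204638e-01,
         6.73975401e-02],
       [ 9.99999905e-01,  4.36461654e-04,  1.22121819e-05,
         6.41623992e-04],
       [ 1.04856435e-04, -2.67204617e-01,  9.63639809e-01,
        -1.63868914e-01],
       [ 0.00000000e+00,  0.00000000e+00,  0.00000000e+00,
         1.00000000e+00]])}
-115 [-1.03266906  0.21947977  1.15486731  1.83615974 -0.21346306  1.22296715
 -1.82022575]
-90 [-0.68121437  0.13302519  0.66819875  1.83365555 -0.08812598  1.20458572
 -1.55649562]
-65 [-0.57460804  0.12349569  0.54000466  1.83270741 -0.06790861  1.20359383
 -1.14802035]
65 [-0.33359171  0.1119268   0.25966931  1.83034693 -0.03073636  1.20320002
  1.07003708]
90 [-0.30091073  0.11113206  0.22224046  1.83000968 -0.02619703  1.20327754
  1.50021389]
115 [-0.26247552  0.11039272  0.17832628  1.82960933 -0.0209409   1.20340087
  1.92943921]
```

```bash
python3 - <<'E'
from h import *
q=quat(np.radians(85.6)); print(ctrl.ik([.50,.04,.25],q))
ctrl.movep([.50,.04,.25],q); ctrl.pause(.3)
s=get_state(); p,d=vision.grab_frame("wrist"); c=cam("wrist",s); print(s["time"],s["tcp_pos"],s["qpos"])
np.savez("w1.npz",p=p,d=d,K=c[0],R=c[1],t=c[2])
a=np.radians(20.6);Rs=np.array([[np.cos(a),-np.sin(a)],[np.sin(a),np.cos(a)]]);o=np.array([.591,.0435])
im=p.copy()
for x,y,z in[(-130,-42,30),(-130,44,30),(45,44,30),(45,-42,30),(25,-21.5,39),(25,21.5,39),(-135,68,48),(10,68,48)]:
    u=proj(c,np.r_[Rs@[x/1e3,y/1e3]+o,z/1e3])[0]; cv2.circle(im,tuple(int(v) for v in u.round()),3,(0,255,0),1)
for t in("holder_centre","bar_mid","clip_pivot"): print(t,[(r["point"],round(r["p"],2)) for r in models.recognise("wrist",t)])
cv2.imwrite("pics/w1.png",im)
E
```

```text
[-0.1870667   0.27797408  0.07801236  1.75078344 -0.02383384  1.11375037
  1.39248378]
3.1583 [0.49999917 0.04035955 0.24992289] [-0.18758932  0.27814584  0.07782196  1.75075111 -0.02384474  1.11372343
  1.39239433]
holder_centre [([138.7, 189.4], 0.65), ([300.3, 255.2], 0.57)]
bar_mid [([602.5, 57.6], 0.79), ([342.7, 222.2], 0.64)]
clip_pivot [([343.2, 219.9], 0.91), ([600.5, 59.0], 0.64)]
```

View pics/w1.png

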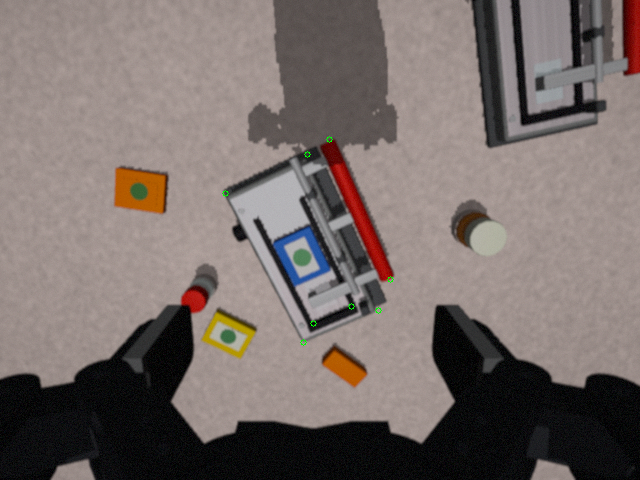

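The wrist view agrees with the rough stage pose to within about 3 px: holder at (302,257), bar from (330,145) to (388,278). Next I'll refine the fit.

```bash
python3 - <<'E'
from h import *
from scipy.optimize import least_squares
def fit(name,p,c,roi):
    h=cv2.cvtColor(p,cv2.COLOR_BGR2HSV); r=np.zeros(h.shape[:2],np.uint8); x0,y0,x1,y1=roi; r[y0:y1,x0:x1]=1
    red=(((h[...,0]<6)|(h[...,0]>174))&(h[...,1]>150)&(h[...,2]>60)).astype(np.uint8)*r
    blue=((h[...,0]>100)&(h[...,0]<130)&(h[...,1]>120)).astype(np.uint8)*r
    out={}
    for n,m,z in(("red",red,.044),("blue",blue,.040)):
        k,l,st,_=cv2.connectedComponentsWithStats(m); i=1+np.argmax(st[1:,4])
        ys,xs=np.where(l==i); q=np.array([onplane(c,(u,v),z)[:2] for u,v in zip(xs,ys)])*1e3
        (cx,cy),(w,hh),a=cv2.minAreaRect(q.astype(np.float32)); 
        if w<hh: a+=90
        a=(a+90)%180-90; print(name,n,np.round([cx,cy,w,hh,a],1)); out[n]=(cx,cy,a)
    for a in(out["red"][2],out["blue"][2]):
        R=Rn.from_euler("z",a,degrees=True).as_matrix()[:2,:2]
        o=np.array(out["red"][:2])-R@[-62.5,68]; print("  origin via bar",o.round(1),"holder in stage",(R.T@(np.array(out["blue"][:2])-o)).round(1),"yaw",round(a,1))
w=np.load("w1.npz"); c=(w["K"],w["R"],w["t"]); fit("wrist",w["p"],c,(200,120,420,345))
for n,roi in(("top",(265,195,345,290)),("scene",(285,210,365,305))):
    p,d=vision.grab_frame(n); fit(n,p,cam(n),roi)
# deck plane
P=cloud(c,w["d"])
a=np.radians(20.6);Rs=np.array([[np.cos(a),-np.sin(a)],[np.sin(a),np.cos(a)]]);o=np.array([.591,.0435])
S=(P[...,:2]-o)@Rs*1e3; z=P[...,2]*1e3
def med(x0,x1,y0,y1):
    m=(S[...,0]>x0)&(S[...,0]<x1)&(S[...,1]>y0)&(S[...,1]<y1); return round(float(np.median(z[m])),1),int(m.sum())
print("deck",med(-125,-105,-30,20),"bar",med(-120,0,67,69),"holder",med(-60,-35,-10,10))
crop=w["p"][125:360,210:410]; cv2.imwrite("pics/w1c.png",cv2.resize(crop,None,fx=2.5,fy=2.5,interpolation=cv2.INTER_CUBIC))
E
```

```text
wrist red [511.   83.4 144.   14.7  20.6]
wrist blue [549.6  25.9  49.8  41.9  20.7]
  origin via bar [593.5  41.8] holder in stage [-46.7   0.6] yaw 20.6
  origin via bar [593.6  42. ] holder in stage [-46.8   0.6] yaw 20.7Traceback (most recent call last):
  File "<stdin>", line 19, in <module>
  File "<stdin>", line 9, in fit
    return _wrapfunc(a, 'argmax', axis=axis, out=out, **kwds)
    return bound(*args, **kwds)
ValueError: attempt to get argmax of an empty sequence
```

```bash
python3 - <<'E'
from h import *
def fit(name,p,c,roi):
    h=cv2.cvtColor(p,cv2.COLOR_BGR2HSV); r=np.zeros(h.shape[:2],np.uint8); x0,y0,x1,y1=roi; r[y0:y1,x0:x1]=1
    red=(((h[...,0]<6)|(h[...,0]>174))&(h[...,1]>150)&(h[...,2]>60)).astype(np.uint8)*r
    blue=((h[...,0]>100)&(h[...,0]<130)&(h[...,1]>120)).astype(np.uint8)*r
    for n,m,z in(("red",red,.044),("blue",blue,.040)):
        k,l,st,_=cv2.connectedComponentsWithStats(m); i=1+np.argmax(st[1:,4])
        ys,xs=np.where(l==i); q=np.array([onplane(c,(u,v),z)[:2] for u,v in zip(xs,ys)])*1e3
        (cx,cy),(w,hh),a=cv2.minAreaRect(q.astype(np.float32))
        print(name,n,np.round([cx,cy,w,hh,a],1))
for n,roi in(("top",(265,195,345,290)),("scene",(285,210,365,305))): fit(n,cv2.imread(f"pics/{n}0.png"),cam(n),roi)
w=np.load("w1.npz"); c=(w["K"],w["R"],w["t"]); P=cloud(c,w["d"])
a=np.radians(20.6);Rs=np.array([[np.cos(a),-np.sin(a)],[np.sin(a),np.cos(a)]]);o=np.array([.5935,.042])
S=(P[...,:2]-o)@Rs*1e3; z=P[...,2]*1e3
def med(x0,x1,y0,y1):
    m=(S[...,0]>x0)&(S[...,0]<x1)&(S[...,1]>y0)&(S[...,1]<y1); return round(float(np.median(z[m])),1),int(m.sum())
print("deck",med(-125,-105,-30,20),"bar",med(-120,0,67,69),"holder",med(-60,-35,-10,10))
# finger tips in tool frame from depth
i=vision.camera_info("wrist"); H=i["hand_eye"]; Pc=(P@c[1].T+c[2]); T=Pc@H[:3,:3].T+H[:3,3]
m=(w["d"]>0)&(w["d"]<.22)&(T[...,2]>-.03)
for s in(-1,1):
    k=m&(T[...,1]*s>0); X=T[k]*1e3; print("finger",s,k.sum(),X.min(0).round(1),X.max(0).round(1))
    for z0 in(-25,-20,-16): 
        Y=X[X[:,2]>z0]; print(z0,len(Y),Y.min(0).round(1) if len(Y) else "",Y.max(0).round(1) if len(Y) else "")
crop=w["p"][125:360,210:410]; cv2.imwrite("pics/w1c.png",cv2.resize(crop,None,fx=2.5,fy=2.5,interpolation=cv2.INTER_CUBIC))
E
```

```text
top red [509.5  84.1 142.8  13.5  20.6]
top blue [548.2  27.1  47.4  37.8  19.6]
scene red [514.7  84.1 150.7  13.   20.6]
scene blue [555.4  28.3  53.4  39.6  20.6]
deck (338.8, 21055) bar (346.9, 1729) holder (39.7, 499)Traceback (most recent call last):
  File "<stdin>", line 22, in <module>
    return umr_minimum(a, axis, None, out, keepdims, initial, where)
ValueError: zero-size array to reduction operation minimum which has no identity
```

Both views agree: stage origin ≈ (0.593, 0.042), yaw 20.6°, holder at stage x ≈ -46.7. The fingertips are about 100 mm apart, so I'll set the jaw axis oblique: one tip near the bar's front end, the other behind the holder. Yaw will increase as the holder goes in. I'll hover first and check the alignment.

```bash
cat >> h.py <<'E'
O=np.array([593.3,42.0]); YAW=np.radians(20.6)
RS=np.array([[np.cos(YAW),-np.sin(YAW)],[np.sin(YAW),np.cos(YAW)]])
def w2s(X): X=np.atleast_2d(X)*1e3; return np.c_[(X[:,:2]-O)@RS,X[:,2]]
def s2w(X): X=np.atleast_2d(X).astype(float); return np.c_[X[:,:2]@RS.T+O,X[:,2]]/1e3
SEP=99.7; TIP=13.
def rect(c,th):
    u=np.array([-np.sin(th),np.cos(th)]); v=np.array([u[1],-u[0]])
    return np.array([c+a*7.25*u+b*11*v for a,b in((1,1),(1,-1),(-1,-1),(-1,1))])
def pose(front,thd,ay,tipz):
    "foremost x of tip B, yaw deg, y of tip A's centre, tip height (stage mm) -> TCP pos, quat, A, B"
    th=np.radians(thd); u=np.array([-np.sin(th),np.cos(th)]); bx=front-rect(np.zeros(2),th)[:,0].max()
    by=ay-SEP*u[1]; b=np.array([bx,by]); m=b+SEP/2*u
    return s2w([*m,tipz-TIP])[0],quat(YAW+np.pi/2+th),b+SEP*u,b
E
python3 - <<'E'
from h import *
H=np.linalg.inv(vision.camera_info("wrist")["hand_eye"]); K=vision.camera_info("wrist")["mtx"]
T=np.array([[11,42.5,-13],[11,-42.5,-13],[11,57,-13],[11,-57,-13]])/1e3
X=(T@H[:3,:3].T+H[:3,3])@K.T; print("tips expected px",(X[:,:2]/X[:,2:]).round(0).tolist())
print(w2s(onplane((np.load('w1.npz')['K'],np.load('w1.npz')['R'],np.load('w1.npz')['t']),(240,232),.02)))
p,q,A,B=pose(-74.5,25,71,60); print("A",A,"B",B,rect(B,np.radians(25)).round(1).tolist())
print(ctrl.ik(p,q))
ctrl.movep([p[0],p[1],.12],q); ctrl.movel(p,max_speed=.1); ctrl.pause(.2)
s=get_state(); im,d=vision.grab_frame("wrist"); c=cam("wrist",s); print(s["time"],s["tcp_pos"]-p,s["contact_force"])
np.savez("w2.npz",p=im,d=d,K=c[0],R=c[1],t=c[2])
cv2.imwrite("pics/w2raw.png",im)
for P in[(-71.7,-20,40),(-71.7,20,40),(-21.7,-20,40),(-21.7,20,40),(-135,68,48),(10,68,48),(25,21.5,39),(25,-21.5,39)]:
    cv2.circle(im,tuple(int(v) for v in proj(c,s2w(P))[0]),3,(0,255,0),1)
for cc in(A,B):
    cv2.polylines(im,[proj(c,s2w(np.c_[rect(cc,np.radians(25)),[60]*4])).astype(np.int32)],True,(255,0,255),1)
cv2.imwrite("pics/w2.png",im)
E
```

```text
tips expected px [[417.0, 277.0], [205.0, 277.0], [454.0, 277.0], [168.0, 277.0]]
[[-90.1031775  -47.81142361  20.        ]]
A [-129.66840875   71.        ] B [-87.53336806 -19.35888637] [[-80.6, -8.1], [-100.6, -17.4], [-94.4, -30.6], [-74.5, -21.3]]
[-0.06020593  0.5009842  -0.06956053  2.07299749  0.06194881  0.56950187
  2.19323477]
5.2917 [4.15489848e-04 1.16433209e-06 5.67447554e-04] [0.06652581 0.08069753 0.24396128]
```

View pics/w2.png

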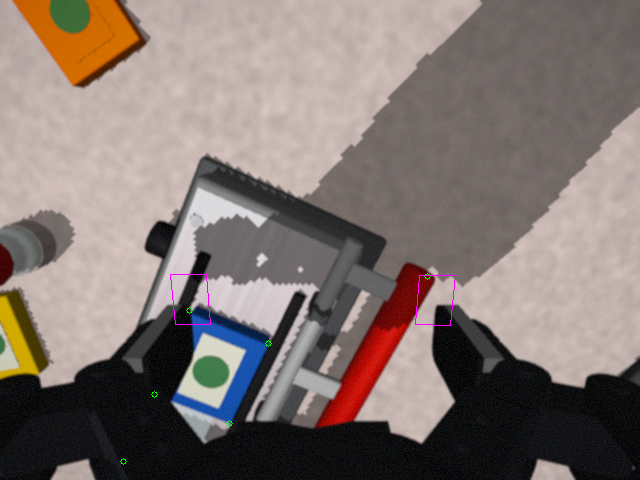

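The overlay fits the stage well: bar end at (428,277), holder corners at (190,310) and (268,343). The visible tips, at about (190,305) and (435,305), do not match where a 13 mm setback puts them. I'll measure the real tip geometry with the scene camera's depth.

```bash
python3 - <<'E'
from h import *
s=get_state(); p,d=vision.grab_frame("scene"); c=cam("scene"); P=cloud(c,d)
q=s["eef_rot"]; Rw=Rn.from_quat([*q[1:],q[0]]).as_matrix(); T=(P-s["tcp_pos"])@Rw*1e3
m=(d>0)&(abs(T[...,1])<75)&(abs(T[...,0])<40)&(T[...,2]<-5)&(T[...,2]>-120)&(P[...,2]>.052)
for sg in(1,-1):
  for z0 in range(-60,-5,5):
    k=m&(T[...,1]*sg>35)&(T[...,2]>z0)&(T[...,2]<z0+5); X=T[k]
    if len(X): print(sg,z0,len(X),"x",X[:,0].min().round(1),X[:,0].max().round(1),"y",X[:,1].min().round(1),X[:,1].max().round(1))
uv=proj(c,s["tcp_pos"])[0].astype(int); print(uv)
x,y=uv; x0,y0=max(x-75,0),max(y-85,0); cr=p[y0:y0+130,x0:x0+150]
cv2.imwrite("pics/s2.png",cv2.resize(cr,None,fx=4.5,fy=4.5,interpolation=cv2.INTER_CUBIC))
E
```

```text
1 -60 19 x -13.4 8.7 y 40.3 54.9
1 -55 17 x -12.9 7.4 y 40.7 55.1
1 -50 18 x -15.3 9.3 y 41.1 54.0
1 -45 18 x -13.4 9.2 y 40.3 54.6
1 -40 11 x -12.6 9.3 y 41.6 48.5
-1 -60 22 x -13.8 4.3 y -57.1 -42.4
-1 -55 18 x -13.6 4.5 y -58.3 -42.8
-1 -50 19 x -14.0 3.1 y -57.5 -44.4
-1 -45 10 x -13.6 3.3 y -55.6 -42.9
-1 -40 7 x -12.0 -4.9 y -50.9 -43.1
[324 229]
```

View pics/s2.png

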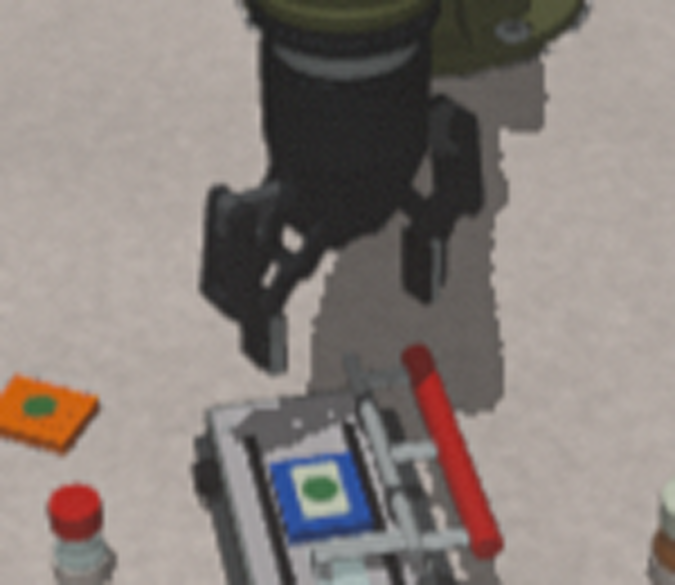

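The open tips actually end about 36 mm behind the TCP and taper to the inner ~5 mm, so their centres are about 90 mm apart. I'll update the model and touch the bar to calibrate the height.

```bash
sed -i 's/^SEP=.*/SEP=91.; TIP=36.; HT=2.8/; s/a\*7.25\*u/a*HT*u/' h.py; python3 - <<'E'
from h import *
TH=24;AY=67.5;FR=-74.5
p,q,A,B=pose(FR,TH,AY,54); print("A",A.round(1),rect(A,np.radians(TH)).round(1).tolist(),"B",B.round(1),rect(B,np.radians(TH)).round(1).tolist())
ctrl.movel(p,frame=q,max_speed=.1); ctrl.pause(.2); f0=get_state()["contact_force"]; print(f0,get_state()["time"])
for z in np.arange(53,43,-1.):
    p,q,A,B=pose(FR,TH,AY,z); ctrl.movel(p,frame=q,max_speed=.02); ctrl.pause(.1); s=get_state(); f=s["contact_force"]-f0
    print(z,round(s["tcp_pos"][2]*1e3+36,2),f.round(2))
    if f[2]>1: break
s=get_state(); im,d=vision.grab_frame("wrist"); c=cam("wrist",s); print(s["time"]); cv2.imwrite("pics/w3raw.png",im)
for cc in(A,B): cv2.polylines(im,[proj(c,s2w(np.c_[rect(cc,np.radians(TH)),[z]*4])).astype(np.int32)],True,(255,0,255),1)
cv2.imwrite("pics/w3.png",im)
E
```

```text
A [-122.7   67.5] [[-113.8, 74.5], [-133.9, 65.6], [-131.6, 60.5], [-111.5, 69.4]] B [-85.7 -15.6] [[-76.8, -8.6], [-96.9, -17.5], [-94.6, -22.7], [-74.5, -13.7]]
[ 1.13039334  1.63980398 -0.42863384] 6.0333
53.0 53.1 [-1.48 -0.81 -0.02]
52.0 51.97 [-0.87 -2.4   0.7 ]
51.0 50.99 [-0.84 -2.05  1.53]
7.0833
```

View pics/w3.png

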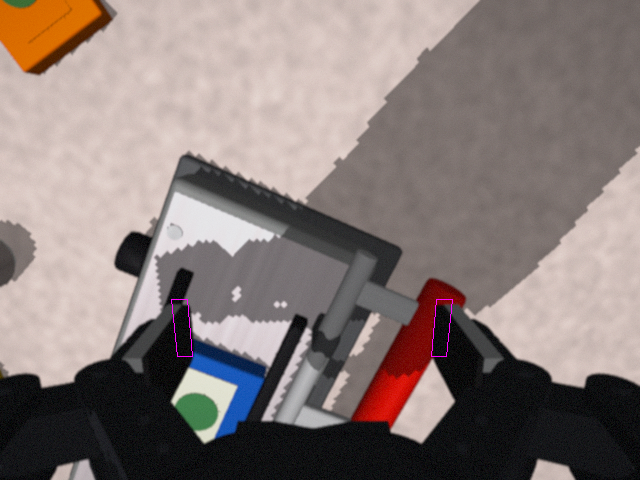

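The tip model overlays the real tips at (185,325) and (440,325): A is over the bar end and B is behind the holder. The force reading was still unsettled, so I'll keep going down with averaged readings.

```bash
cat >> h.py <<'E'
def force(n=5):
    r=[]
    for _ in range(n): r.append(get_state()["contact_force"]); ctrl.pause(.03)
    return np.mean(r,0)
E
python3 - <<'E'
from h import *
TH=24;AY=67.5;FR=-74.5
ctrl.pause(.3); print(force())
for z in np.arange(50,41.5,-1.):
    p,q,A,B=pose(FR,TH,AY,z); ctrl.movel(p,frame=q,max_speed=.02); ctrl.pause(.2); f=force(3); s=get_state()
    print(z,round(s["tcp_pos"][2]*1e3+36,2),f.round(2),s["wrist_torque"].round(2))
    if f[2]>3: break
print(s["time"])
E
```

```text
[0.10939479 0.44010629 0.19783919]
50.0 50.0 [-0.36  0.12  0.11] [-0.06  0.07  0.  ]
49.0 49.01 [0.33 0.1  0.24] [-0.   -0.03 -0.04]
48.0 48.04 [-0.46  0.6   1.24] [ 0.06 -0.02  0.03]
47.0 47.02 [0.41 0.92 1.07] [0.2  0.06 0.01]
46.0 46.01 [0.27 0.75 1.87] [ 0.18  0.03 -0.03]
45.0 45.01 [0.37 0.89 2.39] [ 0.33  0.04 -0.05]
44.0 44.01 [0.47 1.4  2.58] [ 0.36  0.08 -0.08]
43.0 43.0 [0.17 0.88 2.77] [ 0.36  0.06 -0.02]
42.0 42.0 [0.14 0.83 2.78] [0.27 0.06 0.04]
12.55
```

The bar was first touched at a nominal tip height of about 48 mm, so the height model holds. Now I'll press fully and push, turning the yaw as it goes in.

```bash
python3 - <<'E'
from h import *
def th(fr): return float(np.clip(24+.8*(fr+72),24,40))
def go(fr,z=36,v=.03):
    p,q,A,B=pose(fr,th(fr),66.5,z); ctrl.movel(p,frame=q,max_speed=v); s=get_state()
    f=s["contact_force"]; fs=RS.T@f[:2]; print(fr,round(th(fr)),"z",round(s["tcp_pos"][2]*1e3+36,2),"f stage",fs.round(2),f[2].round(2),"A",A.round(0),"B",B.round(0),round(s["time"],1))
    return fs
go(-74.5,v=.02); ctrl.pause(.3); print(force(3))
for fr in(-70,-65,-60,-55,-50):
    if abs(go(fr)).max()>12: print("stop");break
s=get_state(); im,d=vision.grab_frame("wrist"); cv2.imwrite("pics/w4.png",im); print(s["time"])
E
```

```text
-74.5 24 z 35.84 f stage [-0.4  0.8] 5.41 A [-123.   66.] B [-86. -17.] 13.0
[-0.45440297  0.63053729  4.96945296]
-70 26 z 35.74 f stage [-0.62  0.58] 5.98 A [-120.   66.] B [-81. -16.] 13.7
-65 30 z 35.83 f stage [-0.63  0.34] 5.93 A [-121.   66.] B [-76. -13.] 13.9
-60 34 z 35.82 f stage [-1.03 -0.05] 5.52 A [-121.   66.] B [-71.  -9.] 14.2
-55 38 z 35.84 f stage [-0.9   0.04] 6.0 A [-121.   66.] B [-65.  -6.] 14.4
-50 40 z 35.72 f stage [-1.43 -0.32] 6.01 A [-119.   66.] B [-60.  -3.] 14.7
14.7083
```

View pics/w4.png

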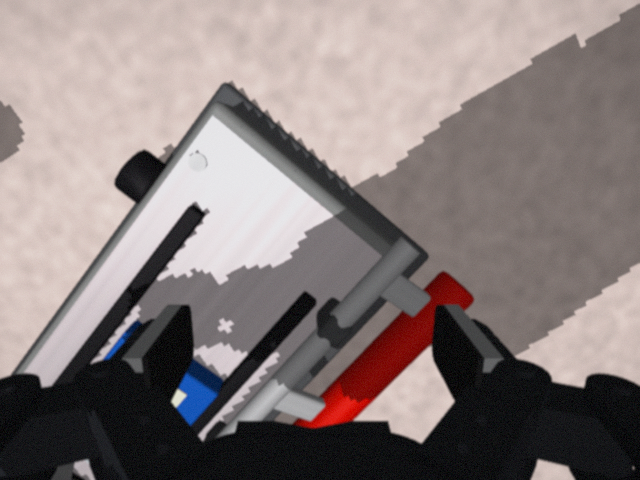

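B is inside the channel behind the holder at about (185,340), and A holds the bar down at (440,320). The forces are low and the bar force is about 6 N, so I'll continue to the back stop.

```bash
python3 - <<'E'
from h import *
def go(fr,z=35.5,v=.03):
    p,q,A,B=pose(fr,40,66.5,z); ctrl.movel(p,frame=q,max_speed=v); s=get_state()
    f=s["contact_force"]; fs=RS.T@f[:2]; print(fr,"z",round(s["tcp_pos"][2]*1e3+36,2),"f",fs.round(2),f[2].round(2),"frontact",round(float(fr+(RS.T@((s["tcp_pos"]-p)[:2]*1e3))[0]),2),round(s["time"],1))
    return fs
for fr in(-40,-30):
    if abs(go(fr)).max()>12: print("stop");raise SystemExit
for fr in np.arange(-29,-20,.5):
    go(fr,v=.02); ctrl.pause(.1); f=RS.T@force(2)[:2]; print(f.round(1))
    if f[0]<-6: break
im,d=vision.grab_frame("wrist"); p,_=vision.grab_frame("scene"); cv2.imwrite("pics/w5.png",im)
cv2.imwrite("pics/s5.png",cv2.resize(p[205:305,275:385],None,fx=6,fy=6,interpolation=cv2.INTER_CUBIC)); print(get_state()["time"])
E
```

```text
-40 z 35.21 f [-1.14 -0.63] 6.4 frontact -40.73 15.2
-30 z 35.19 f [-0.9   0.88] 4.86 frontact -30.76 15.7
-29.0 z 35.17 f [-1.9   0.54] 6.26 frontact -30.22 16.0
[-2.2  0.9]
-28.5 z 35.13 f [-1.99  0.64] 6.43 frontact -29.91 16.4
[-2.   0.8]
-28.0 z 35.1 f [-2.74  0.28] 6.52 frontact -29.55 16.8
[-2.4  0.2]
-27.5 z 35.11 f [-2.47 -0.07] 6.47 frontact -29.01 17.2
[-2.4 -0.1]
-27.0 z 35.08 f [-2.01  0.29] 5.35 frontact -28.52 17.6
[-2.8  0.2]
-26.5 z 35.09 f [-2.72  0.1 ] 6.14 frontact -28.02 18.1
[-2.  0.]
-26.0 z 35.13 f [-2.77  0.04] 7.34 frontact -27.5 18.5
[-2.9  0.6]
-25.5 z 35.11 f [-2.13  0.04] 6.27 frontact -27.02 18.9
[-2.8 -0.1]
-25.0 z 35.09 f [-2.78  0.75] 5.44 frontact -26.49 19.3
[-2.6 -0.1]
-24.5 z 35.11 f [-2.15  0.6 ] 4.99 frontact -25.99 19.7
[-2.3 -0.1]
-24.0 z 35.09 f [-3.15  0.38] 6.48 frontact -25.61 20.1
[-2.7 -0.4]
-23.5 z 35.05 f [-4.44 -0.16] 6.52 frontact -25.46 20.6
[-3.1  0.7]
-23.0 z 34.99 f [-4.98  0.3 ] 6.64 frontact -25.38 21.0
[-4.4  0. ]
-22.5 z 34.92 f [-5.22  0.17] 7.54 frontact -25.29 21.4
[-5.2  0. ]
-22.0 z 34.86 f [-6.1  -0.14] 7.81 frontact -25.2 21.8
[-6.4  0.2]
22.075
```

View pics/s5.png

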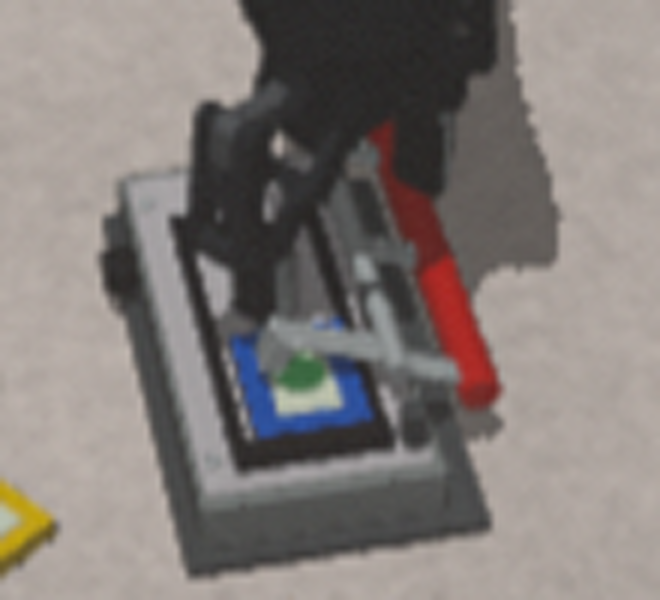

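The holder is at the stop: the tip stalls at stage x ≈ -25.3 (home is -25) while the force climbs to 6 N. In the scene view the holder's front edge meets the black cross bar. I'll back off B by a hair with the bar still held, then lift straight up.

```bash
python3 - <<'E'
from h import *
for fr,z,v in((-25.5,35.5,.02),(-25.5,52,.02),(-25.5,120,.08)):
    p,q,A,B=pose(fr,40,66.5,z); ctrl.movel(p,frame=q,max_speed=v); s=get_state(); print(z,s["contact_force"].round(1),s["time"])
p,q,A,B=pose(-120,24,66.5,200); ctrl.movel(p,frame=q,max_speed=.12); ctrl.pause(.2)
s=get_state(); im,d=vision.grab_frame("wrist"); c=cam("wrist",s)
p,_=vision.grab_frame("scene"); cv2.imwrite("pics/w6raw.png",im)
h=cv2.cvtColor(im,cv2.COLOR_BGR2HSV); m=((h[...,0]>100)&(h[...,0]<130)&(h[...,1]>120)).astype(np.uint8)
k,l,st,_=cv2.connectedComponentsWithStats(m)
X=w2s(np.array([onplane(c,(u,v),.04) for v,u in np.argwhere(l>0)])); X=X[(abs(X[:,1])<40)&(X[:,0]>-80)&(X[:,0]<45)]
print("blue in stage: min,max",np.percentile(X,1,axis=0).round(1),np.percentile(X,99,axis=0).round(1))
for P in[(-25,-20,40),(-25,20,40),(25,-20,40),(25,20,40),(-135,68,48),(10,68,48)]: cv2.circle(im,tuple(int(v) for v in proj(c,s2w(P))[0]),3,(0,255,0),1)
o=cv2.resize(p[205:305,275:385],(660,600),interpolation=cv2.INTER_CUBIC)
cv2.imwrite("pics/f6.png",np.hstack([cv2.resize(im,(400,300)),cv2.resize(o,(330,300))])); print(s["contact_force"],get_state()["time"])
E
```

```text
35.5 [-0.6  0.6  6.8] 22.4
52 [ 0.2  0.  -0.6] 23.375
120 [-0.7  0.  -0. ] 24.375
blue in stage: min,max [-36.2 -38.7  40. ] [39.3 22.1 40. ]
[0.26754464 0.51255946 0.27029766] 25.8
```

View pics/f6.png

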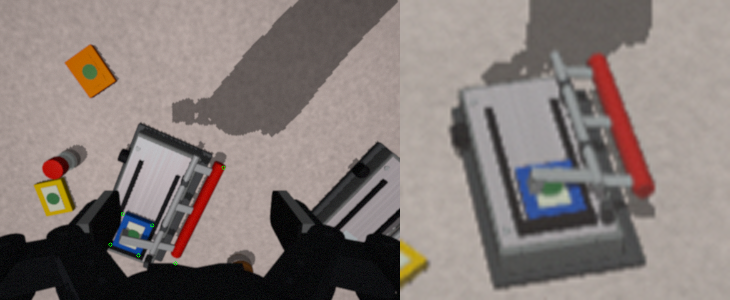

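The picture shows the holder under the lowered jaw, against the stop, with its corners on the predicted home corners. Before handing in I'll check the displacement numerically.

```bash
python3 - <<'E'
from h import *
def box(p,c,roi):
    h=cv2.cvtColor(p,cv2.COLOR_BGR2HSV); x0,y0,x1,y1=roi; m=((h[...,0]>100)&(h[...,0]<130)&(h[...,1]>120)); r=np.zeros_like(m); r[y0:y1,x0:x1]=1
    q=w2s(np.array([onplane(c,(u,v),.04) for v,u in np.argwhere(m&r)])); a=q[:,:2].min(0);b=q[:,:2].max(0); return a.round(1),b.round(1),((a+b)/2).round(1)
roi=(285,210,365,305); c=cam("scene"); p,_=vision.grab_frame("scene")
print("before",box(cv2.imread("pics/scene0.png"),c,roi)); print("after",box(p,c,roi))
s=get_state(); im,_=vision.grab_frame("wrist"); print("wrist",box(im,cam("wrist",s),(172,330,255,415)))
a=cv2.absdiff(p,cv2.imread("pics/scene0.png")).max(2)
for n,(x0,y0,x1,y1) in dict(vial=(255,250,276,278),spare=(252,278,286,304),eraser=(312,304,342,330),jar=(392,247,414,278),orange=(242,225,273,245)).items(): print(n,(a[y0:y1,x0:x1]>60).sum())
from station import ticket
ticket.close_job(); print(get_state()["time"],s["contact_force"].round(2))
E
```

```text
before (array([-67. , -19.3]), array([-13.6,  20.3]), array([-40.3,   0.5]))
after (array([-22.4, -18.3]), array([27.5, 21.5]), array([2.6, 1.6]))
wrist (array([-32.7, -40.3]), array([47.1, 24.5]), array([ 7.2, -7.9]))
vial 0
spare 0
eraser 0
jar 0
orange 0
the job is handed in; nothing more can be done
the job is handed in; nothing more can be done
```

The job is handed in after about 26 s: the bar was pressed, the blue holder pushed to the back stop, and the bar let up so that the jaw clamps the holder. The bar was held at about 6 N from before the push until the holder stopped. I then backed the pushing fingertip off slightly with the bar still down, lifted straight up and moved clear.

**Checks that agreed**
- The pushing fingertip stalled at stage x ≈ -25.3 mm (home is -25) while its force rose to 6 N, which matches contact with the stop.
- The last picture shows the jaw down on the holder, the bar up and the holder's corners at home.
- The vial, spare, eraser, jar and loose orange plate show no change in the scene camera. I did not compare the beaker, bottle or canister, which are well away from the arm's work area.
- The force on the tool was near zero once the arm was clear.

**Checks that were weaker or disagreed**
- The scene camera measured a shift of 41 to 45 mm, against the 46.7 mm expected. Its pixels are about 2.5 mm and the stop and jaw hide part of the holder, so I relied on the stall.
- The final wrist-camera measurement failed: other things in the picture got into the blue region.
- The open fingertips sit about 36 mm behind the TCP, not the 13 mm I had taken from the description. I found this before any contact and confirmed it by touching the bar.

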